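Blow off the foot-ring gauge and set the sprung callipers to it

ROBOT

A 7-joint arm with a two-finger parallel gripper is mounted at the origin on the work surface. World frame = base frame: x ahead of the robot, y to its left, z up, the work surface at z = 0. Lengths are in m, angles in rad, forces in N, time in s.
With the tool pointing down it reaches from about 0.4 to 0.85 m from the base axis. Payload 4.4 kg.
Tool frame: the origin (TCP) lies at the very end of the fingers, on their centre line; the grasp point (between the pads) lies 19 mm behind it; z points along the fingers, y is the line along which they close (so a half turn about z gives the same grasp; the last joint's range is limited). The gripper opens to 94 mm and grips with 3 to 60 N. Pads are 16 mm wide; open, the fingers measure 119 mm over their backs; the gripper's body (75 mm by 177 mm) begins 78 mm behind the grasp point.
Start: joints at [-1.201, 0.628, 0.038, 1.517, -0.027, 0.996, -0.02], TCP at [0.274, 0.589, 0.173] pointing down, gripper open.
Joint ranges: [-3.06, 3.06], [-0.37, 2.12], [-1.25, 1.32], [0.18, 2.47], [-1.1, 4.24], [0.23, 1.98], [-2.94, 2.94]. Speed limits (rad/s): [2.57, 2.57, 3.14, 3.14, 3.14, 3.14, 3.14].

INTERFACE

Orientations are given as a unit quaternion [x, y, z, w].
In Python, from bench import env, jaws, read_camera, find_in, masks_of, spot_point gives the robot as it stands. The module is installed in compiled form; this text tells all that it offers. Calls block until the motion is done:
- env.move_to(position, orientation): joint-space move of the TCP to a pose.
- env.movel(position, ori=None, feed=0.15): straight line of the TCP; ori=None keeps the orientation; feed is the mean speed in m/s.
- env.movej(angles): joint-space move.
- jaws.let_go() and jaws.clamp(): open the fingers fully, or close them until they stop; the grip force is fixed at half the most.
- env.pause(seconds).
- env.solve_ik(position, orientation): joint angles nearest the present ones, or None.
- read_camera(name): name is "side" or "top" or "wrist"; returns a dict with "frame" (384x512x3 uint8, red, green, blue), "depth" (384x512 float32, m along the optical axis (not along the pixel's ray), 0 where there is no reading), "mtx" (3x3 intrinsics, pixels), "rvec" (rotation vector, rad) and "tvec" (3), from world to camera coordinates, as OpenCV has them; the wrist camera has in their place "hand_eye" (4x4, takes a point from camera to tool coordinates, whose origin is the TCP and whose axes are the flange's). Camera axes: x right, y down, z forward; pixel columns grow to the right and rows downward; lengths in m; the calibration is good to about 2 mm. A picture is of the moment at which its call begins: read the wrist's pose just before it.
A pose or a line that the arm cannot do raises env.Unreachable and nothing moves.
- env.finish_job(): hands the job in; it is judged then, once.
Trained networks look in a picture, given as the dict that the camera call returned (one of the last four; its "shot" number tells which), for a name from the list of things; names that differ only in an ending like _2 or _b are one class to them, and where a whole thing is asked for, a point or a joint stands for the part that bears it (a point fixed in the world has none). Each returns a list of dicts, best first, with "score" (0 to 1); they miss things now and then, are a little off and sometimes report something else, mostly with a low value. They report only what shows in the picture. A call takes as long as a camera call.
- find_in(picture, label): "point" ([x, y, z] in m, in world coordinates, good to about 4 mm: the middle of the surface that is visible of it).
- masks_of(picture, label): "mask" (384x512 bool, what is visible of it).
- spot_point(picture, label): "point" ([x, y, z] in m, in world coordinates, good to about 4 mm: a listed point, or the origin of a listed thing).
Readings, each from a call of its own:
- env.get_clock(): time.
- env.get_qpos(): joint angles.
- env.get_qd(): joint speeds.
- env.get_tau(): joint torques, N m.
- env.get_tool_pos(): TCP position.
- env.get_eef_rot(): TCP orientation.
- env.get_contact_force(): force on the tool from outside, world axes, zero at the start.
- env.get_wrist_torque(): the same for the moment, N m.
- env.get_gripper_width(): finger opening in m.
- env.get_grip_force(): force on a finger pad.
Only numpy, scipy, OpenCV 4.12 (cv2) and the standard library are available. Lean on these libraries where they do the work, as an engineer would, in place of code of your own. Each camera call takes 0.05 s, during which the arm holds its last target. There are 200 camera calls.

TASK

First clear the dust from the foot-ring gauge: squeeze the trigger of the cradled air gun fully home and let it spring back. Then pick up the sprung callipers from their rest and squeeze them until their two ball tips are as far apart as the two steel studs of the gauge, 40 mm, holding them level with each tip straight above its own stud, about a centimetre or two clear of it and touching nothing. Hold that gap steady for at least two seconds and finish while still holding it there, with nothing else on the bench knocked about.

Things in the scene. Friction and masses are not known exactly. Their poses are not given: they have to be found in the camera images.
- gun: air blow gun lying on its side in a cradle fixed to the bench, all centred 60 mm up. Origin: cradle's underside (plywood plate 170 x 220 x 12 mm, its middle at y = +20 mm), z up. Barrel 28 mm thick along y at x = +50 mm, nozzle end at y = -150 mm. Black pistol grip from the barrel towards -x to x = -85 mm (brass stub to -105), 26 mm tall, y = +31 to +59 mm. Grey trigger beside it on its -y side
- grip_back (a point): point on the back (+y) face of the grip, opposite the trigger's pressing point, 60 mm above the bench, x = -18 mm of the gun; axes as gun. From above, two fingers closing along y can straddle grip and trigger here: 54 mm over both when free, about 39 mm when fully squeezed
- trigger_press (a point): pressing point on the trigger's front (-y) face, 50 mm from its pivot, 60 mm above the bench; it turns with the trigger. The trigger is a bar 68 x 10 x 22 mm tall along x, pivoted at its +x end
- trigger (a joint): trigger angle, rad: 0 free, grows as it is squeezed towards the grip, 0.30 fully home (stop; 15 mm of travel at the pressing point); sprung, about 2.5 N to start and 10 N fully home at the pressing point
- gauge: foot-ring gauge fixed to the bench in front of the gun's nozzle: upright wooden block 36 (x) x 70 (y) x 45 mm tall with two steel studs 6 mm thick standing 8 mm out of its top, 40 mm apart along y. Origin: centre of its underside, z up
- stud_a (a point): centre of the top of the stud at y = +20 mm of the gauge, 53 mm above the bench; axes as gauge
- stud_b (a point): the same for the stud at y = -20 mm of the gauge
- rest: wooden rest fixed to the bench, base 130 x 80 x 8 mm, two rails 12 mm thick, 80 mm long in y and 35 mm tall at x = +50 and -50 mm; the callipers lie across the rails with room for the fingertips between them. Origin: centre of the underside
- callipers: loose steel sprung callipers (big tweezers), 185 mm long, 18 mm tall at the pads, about 0.13 kg, lying flat: two arms joined by a bow at the -x end, ball tips at +x. Origin: midway between the grip pads, at the underside; x towards the tips, y across, z up. Centre of mass some 5 mm ahead of the origin. The arms are hinged at x = -95 mm, y = +-10 mm, and move equally; the tips stay 70 mm ahead of the origin
- pad_left (a point): centre of the outer face of the grip pad on the +y arm (30 mm long, 18 mm tall, centred 7 mm above the underside, x = 0). Width over both pads: 58 mm free, 43.5 mm when the tips are 40 mm apart, 34 mm at the stop; each mm of squeeze there closes the tips by 1.74 mm. Sprung: about 4 N on each pad to start, 8 N at 40 mm, 10.5 N at the stop
- pad_right (a point): the same for the pad on the -y arm
- tip_left (a point): centre of the ball tip (12 mm ball) at the callipers' +y side, x = +70 mm, 7 mm above their underside; the tip gap is measured between the ball centres, 66 mm when free
- tip_right (a point): the same for the tip at the -y side
- leg_left (a joint): closing angle of each arm, rad: 0 free, 0.079 at 40 mm tip gap, 0.13 at the stop (tips 23 mm apart)
- vase: bystander: small unglazed vase, 76 mm wide, 130 mm tall; origin at the underside
- cup: bystander: glazed cup, 76 mm wide, 60 mm tall
- disc: bystander: unglazed clay disc lying flat, 90 mm wide, 10 mm thick
- rib: bystander: flat wooden rib 40 x 90 x 8 mm
- brush: bystander: brush lying on the bench
- scraper: bystander: spatula lying on the bench
- stamp: bystander: small turned wooden stamp, 36 mm wide, 42 mm tall

How it is judged:
By the outcome, as a careful person would: the job done as asked, in the order asked, and still so for the second after the job is handed in, while the arm keeps its last pose, push and grip.
It also fails if it takes over 54 s, if anything falls off the work surface, if the arm or the gripper's body presses on something with over 40 N, if the wrist force passes 120 N, or if a joint passes its speed limit or range.

## Working session

There is one attempt and no reset: what is moved stays moved. The work goes in short steps, each a Python script; the robot and the scene stay as the last script left them, time stands still between calls to the robot, and variables do not carry over. Pictures are saved under pics/ and viewed, at most 10 in all, crops included, and the job is handed in when it is done.

```bash
mkdir -p pics; cat > h.py <<'E'
import numpy as np, cv2
from bench import env, jaws, read_camera, find_in, masks_of, spot_point
from scipy.spatial.transform import Rotation as R
def save(p,n): cv2.imwrite('pics/'+n+'.png', cv2.cvtColor(p["frame"],cv2.COLOR_RGB2BGR))
def down(yaw): # tool z down, tool y axis at angle yaw from world x
    y=np.array([np.cos(yaw),np.sin(yaw),0]); z=np.array([0,0,-1.]); x=np.cross(y,z)
    return R.from_matrix(np.c_[x,y,z]).as_quat()
E
python3 - <<'E'
from h import *
P={}
for c in ("top","side"):
    p=read_camera(c); save(p,c+'0')
    for l in ("gun","grip_back","trigger_press","gauge","stud_a","stud_b","rest","callipers","pad_left","pad_right","tip_left","tip_right","vase","cup"):
        r=spot_point(p,l)
        print(c,l,[(np.round(q["point"],4).tolist(),round(q["score"],2)) for q in r[:2]])
    M=cv2.Rodrigues(np.array(p["rvec"]))[0]; print(c,'campos',-M.T@np.array(p["tvec"]).ravel())
print(env.get_clock(),env.get_eef_rot(),env.get_gripper_width())
a=cv2.imread('pics/top0.png');b=cv2.imread('pics/side0.png')
E
```

```text
top gun [([0.5062, -0.2552, 0.0367], 0.64), ([0.5393, 0.2547, 0.001], 0.58)]
top grip_back [([0.5225, 0.3085, 0.057], 0.82)]
top trigger_press [([0.5221, 0.2669, 0.0605], 0.66), ([0.7687, -0.0942, -0.0022], 0.34)]
top gauge [([0.5827, -0.0158, -0.0013], 0.65)]
top stud_a [([0.5789, -0.0353, 0.0529], 0.69), ([0.5938, 0.0032, 0.0479], 0.49)]
top stud_b [([0.5789, -0.0353, 0.0529], 0.69), ([0.5938, 0.0032, 0.0479], 0.49)]
top rest [([0.506, -0.2468, -0.0038], 0.92)]
top callipers [([0.5065, -0.2547, 0.0379], 0.72), ([0.5403, 0.2538, 0.0], 0.43)]
top pad_left [([0.5238, 0.2638, 0.0603], 0.71), ([0.5227, -0.2256, 0.0412], 0.44)]
top pad_right [([0.4872, -0.2677, 0.0412], 0.68)]
top tip_left [([0.5245, -0.2243, 0.0417], 0.44), ([0.5799, -0.2607, 0.0384], 0.39)]
top tip_right [([0.5456, -0.3146, 0.0398], 0.65)]
top vase [([0.7496, -0.2155, 0.0012], 0.91), ([0.545, -0.3154, 0.0412], 0.21)]
top cup [([0.7171, -0.3628, -0.0041], 0.94)]
top campos [ 4.53511465e-01 -1.03292430e-03  1.61359801e+00]
side gun [([0.54, 0.2514, 0.0017], 0.83)]
side grip_back [([0.521, 0.3143, 0.0602], 0.79), ([0.4891
[... 360 characters left out ...]
046], 0.93), ([0.7713, 0.1389, 0.0003], 0.52)]
side callipers [([0.5038, -0.2485, 0.0328], 0.57), ([0.5233, -0.2201, 0.0414], 0.34)]
side pad_left [([0.5817, -0.0385, 0.0551], 0.71), ([0.5195, -0.2179, 0.0382], 0.65)]
side pad_right [([0.4891, -0.2726, 0.0407], 0.73), ([0.5055, -0.2478, 0.0296], 0.3)]
side tip_left [([0.5813, -0.2583, 0.0376], 0.6)]
side tip_right [([0.546, -0.3152, 0.0401], 0.58), ([0.5791, -0.2576, 0.0407], 0.15)]
side vase [([0.7507, -0.2135, -0.003], 0.56), ([0.5804, -0.2585, 0.0385], 0.33)]
side cup [([0.7176, -0.359, 0.0012], 0.67)]
side campos [ 0.11931531 -0.51233721  0.85326134]
1.5 [ 2.16189707e-01  9.76351376e-01  8.54066024e-06 -4.29353266e-05] 0.0939076636046512
```

View pics/top0.png

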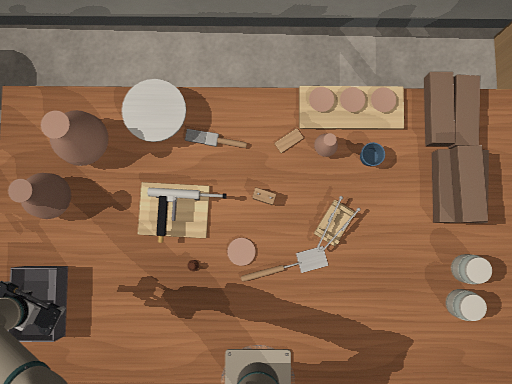

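View pics/side0.png

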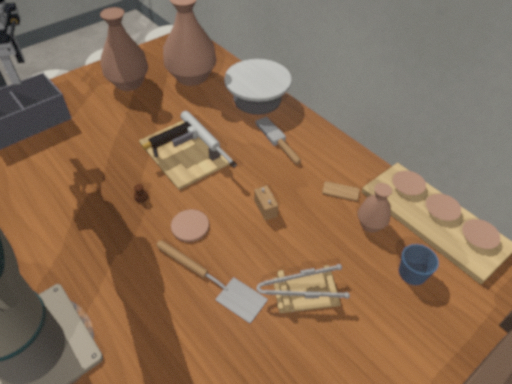

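```bash
cat >> h.py <<'E'
def cloud(p):
    K=np.array(p["mtx"]); d=p["depth"]; v,u=np.mgrid[:384,:512]
    c=np.dstack([(u-K[0,2])/K[0,0]*d,(v-K[1,2])/K[1,1]*d,d])
    if "rvec" in p:
        M=cv2.Rodrigues(np.array(p["rvec"],float))[0]; return (c-np.array(p["tvec"]).ravel())@M
    T=np.array(p["hand_eye"]); c=c@T[:3,:3].T+T[:3,3]
    return c@R.from_quat(p["q"]).as_matrix().T+p["pos"]
def wrist(n=None):
    pos,q=np.array(env.get_tool_pos()),env.get_eef_rot()
    p=read_camera("wrist"); p["pos"]=pos;p["q"]=q
    if n: save(p,n)
    return p
def spots(p,ls,fn=spot_point):
    for l in ls: print(l,[(np.round(q["point"],4).tolist(),round(q["score"],2)) for q in fn(p,l)[:2]])
E
python3 - <<'E'
from h import *
env.move_to([0.50,0.24,0.26],down(np.pi/2-0.06))
p=wrist('w_gun')
spots(p,["gun","grip_back","trigger_press"])
C=cloud(p); np.save('c_gun.npy',C)
print(env.get_clock(),env.get_tool_pos(),env.get_qpos())
E
```

```text
gun [([0.5454, 0.2529, 0.0002], 0.74)]
grip_back [([0.5218, 0.3182, 0.0648], 0.7)]
trigger_press [([0.5221, 0.2565, 0.0582], 0.88)]
3.2667 [0.49954812 0.24100846 0.25973491] [-0.49400074  0.40136723 -0.00854181  1.66748793  0.00342363  1.07314216
  1.00896045]
```

View pics/w_gun.png

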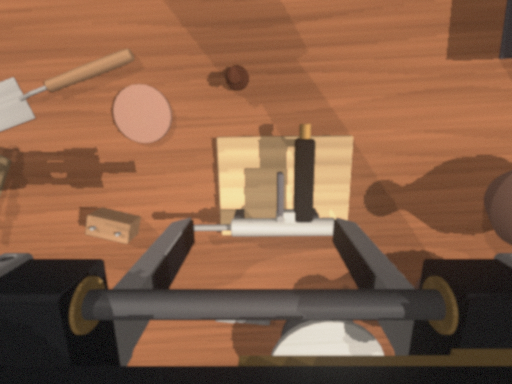

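```bash
python3 - <<'E'
import numpy as np
C=np.load('c_gun.npy')
for name,(u0,u1,v0,v1),z0 in (("grip",(290,320,140,208),.066),("trig",(272,290,165,212),.062),("barrel",(234,332,216,240),.066),("plate",(218,352,136,215),.005)):
    P=C[v0:v1,u0:u1].reshape(-1,3)
    P=P[(P[:,2]>z0)&(P[:,2]<(.02 if name=="plate" else .085))]
    if len(P)<5: print(name,len(P)); continue
    m=np.median(P,0); c=P[:,:2]-P[:,:2].mean(0); e=np.linalg.svd(c,full_matrices=0)[2][0]
    n=np.array([-e[1],e[0]]); w=c@n; l=c@e
    print(name,len(P),m.round(4),'mean',P.mean(0).round(4),'dir',np.degrees(np.arctan2(e[1],e[0])).round(1),'width',np.ptp(w).round(4),'len',np.ptp(l).round(4),'x',np.percentile(P[:,0],[1,99]).round(4),'y',np.percentile(P[:,1],[1,99]).round(4))
E
```

```text
grip 1319 [0.5067 0.3018 0.0725] mean [0.5076 0.3019 0.0722] dir -2.7 width 0.0282 len 0.0994 x [0.4607 0.5576] y [0.2876 0.3161]
trig 276 [0.534  0.2659 0.0702] mean [0.5344 0.2659 0.0699] dir -1.2 width 0.0184 len 0.0601 x [0.5061 0.5655] y [0.2603 0.2742]
barrel 1651 [0.5878 0.2715 0.072 ] mean [0.5881 0.2688 0.0716] dir -91.6 width 0.0358 len 0.1485 x [0.5711 0.6048] y [0.1946 0.3392]
plate 8323 [0.5163 0.2572 0.0118] mean [0.5184 0.2716 0.0118] dir -93.2 width 0.1317 len 0.2204 x [0.4567 0.5888] y [0.1693 0.3839]
```

```bash
python3 - <<'E'
from h import *
q=down(np.pi/2-np.radians(2.7))
env.move_to([0.522,0.2955,0.16],q)
env.movel([0.522,0.2955,0.045],feed=0.08)
print(env.get_tool_pos(),env.get_contact_force())
jaws.clamp(); print(env.get_clock(),env.get_gripper_width(),env.get_grip_force(),env.get_contact_force())
env.pause(0.4); print(env.get_gripper_width(),env.get_grip_force(),env.get_contact_force(),env.get_tool_pos())
E
```

```text
[0.52241475 0.29574348 0.04554657] [-0.32408024  0.15914513  0.07696785]
6.8083 0.0001983526973549191 0.0 [ 0.26575587  0.11656331 -0.54967034]
0.0007154331345541854 0.0 [-0.1190777  -1.0474912  -0.71515227] [0.52201025 0.29550433 0.04499518]
```

```bash
python3 - <<'E'
from h import *
p=wrist(); t=read_camera("side"); save(t,'side1')
import cv2
cv2.imwrite('pics/both.png',cv2.cvtColor(np.hstack([cv2.resize(p["frame"],(400,300)),cv2.resize(t["frame"][80:230,100:300],(400,300))]),cv2.COLOR_RGB2BGR))
E
```

```text
(no output)
```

View pics/both.png

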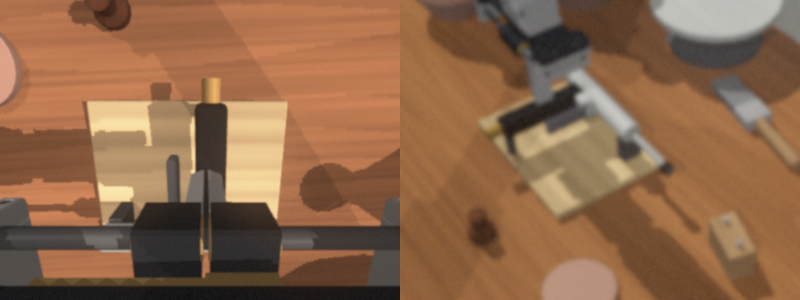

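```bash
python3 - <<'E'
from h import *
p=wrist(); C=cloud(p)
for u,v in [(262,225),(250,240),(275,240),(262,250),(270,160),(222,220)]: print((u,v),C[v,u].round(4),p["depth"][v,u])
print(np.array(p["hand_eye"]).round(4))
t=read_camera("side"); C=cloud(t)
print("side view around fingers")
for v in range(105,140,4): print([ (C[v,u]*1000).round().astype(int).tolist() for u in (160,168,172,176,180,190)])
print(env.get_tool_pos(), env.get_qpos(), env.get_gripper_width())
E
```

```text
(262, 225) [0.5149 0.2965 0.0876] 0.18036695
(250, 240) [0.5129 0.2902 0.1141] 0.15435037
(275, 240) [0.5135 0.3038 0.1141] 0.15436672
(262, 250) [0.5146 0.2967 0.1232] 0.14596957
(270, 160) [0.4758 0.3036 0.0729] 0.1845796
(222, 220) [0.5165 0.2685 0.0707] 0.19748275
[[ 1.000e-04 -9.666e-01 -2.563e-01  7.360e-02]
 [ 1.000e+00 -1.000e-04  6.000e-04  1.300e-03]
 [-6.000e-04 -2.563e-01  9.666e-01 -2.116e-01]
 [ 0.000e+00  0.000e+00  0.000e+00  1.000e+00]]
side view around fingers
[[491, 270, 192], [490, 226, 219], [496, 220, 220], [505, 217, 217], [512, 210, 218], [536, 206, 209]]
[[589, 482, -1], [483, 216, 217], [491, 211, 216], [500, 210, 212], [510, 210, 207], [540, 215, 189]]
[[579, 466, -2], [484, 221, 202], [488, 209, 207], [499, 210, 201], [512, 215, 192], [538, 214, 179]]
[[568, 448, 0], [484, 225, 188], [490, 215, 191], [500, 216, 185], [510, 214, 181], [593, 312, 75]]
[[557, 430, 2], [512, 285, 122], [488, 216, 179], [595, 402, 0], [607, 398, -4], [585, 301, 72]]
[[549, 417, 0], [511, 288, 106], [521, 284, 104], [580, 376, 11], [555, 305, 72], [575, 286, 73]]
[[540, 403, -2], [512, 292, 90], [520, 286, 89], [538, 299, 70], [545, 289, 73], [568, 277, 69]]
[[495, 310, 73], [511, 295, 74], [521, 292, 70], [530, 287, 69], [542, 287, 62], [559, 263, 70]]
[[488, 299, 70], [505, 286, 70], [518, 290, 60], [528, 286, 57], [531, 269, 67], [555, 259, 60]]
[0.52201899 0.29549459 0.04500801] [-0.54993006  0.71729416 -0.01912439  1.77266602  0.02075162  0.65180123
  0.94281821] 0.0006054109610563036
```

```bash
python3 - <<'E'
from h import *
p=wrist(); C=cloud(p)
for v in range(200,262,4): print(v,[ (C[v,u]*1000).round().astype(int).tolist() for u in (250,262,275)])
cv2.imwrite('pics/z1.png',cv2.cvtColor(cv2.resize(p["frame"][120:290,160:380],(770,595),interpolation=cv2.INTER_CUBIC),cv2.COLOR_RGB2BGR))
E
```

```text
200 [[504, 289, 68], [503, 297, 73], [503, 306, 71]]
204 [[506, 289, 69], [505, 297, 73], [506, 306, 72]]
208 [[509, 288, 69], [508, 297, 74], [509, 306, 72]]
212 [[512, 288, 68], [511, 297, 73], [512, 306, 72]]
216 [[515, 288, 68], [515, 296, 71], [515, 305, 72]]
220 [[518, 288, 68], [515, 297, 79], [514, 305, 83]]
224 [[513, 289, 90], [515, 297, 85], [514, 305, 89]]
228 [[513, 289, 97], [515, 297, 92], [514, 305, 96]]
232 [[513, 290, 103], [515, 297, 99], [513, 304, 103]]
236 [[513, 290, 108], [514, 297, 106], [514, 304, 107]]
240 [[513, 290, 114], [515, 297, 111], [514, 304, 113]]
244 [[513, 290, 119], [514, 297, 116], [514, 304, 117]]
248 [[512, 291, 125], [514, 297, 122], [513, 303, 124]]
252 [[513, 291, 128], [515, 297, 126], [515, 303, 126]]
256 [[513, 291, 133], [515, 297, 129], [514, 303, 132]]
260 [[489, 295, 181], [515, 297, 133], [489, 302, 181]]
```

View pics/z1.png

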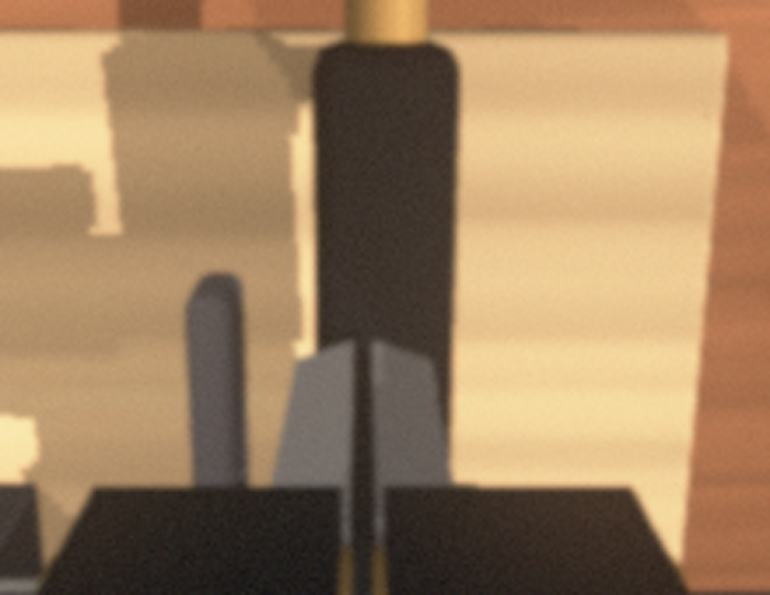

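```bash
python3 - <<'E'
import numpy as np
C=np.load('c_gun.npy')
for v in (222,226,230,240,260,280,300): print(v,[(C[v,u]*1000).round().astype(int).tolist() for u in (176,182,188,336,342,350)])
E
```

```text
222 [[488, 187, 300], [488, 191, 300], [488, 195, 301], [495, 291, 298], [494, 294, 300], [494, 299, 300]]
226 [[488, 189, 306], [488, 193, 308], [490, 196, 304], [497, 290, 298], [494, 292, 307], [494, 297, 308]]
230 [[488, 192, 315], [488, 195, 313], [492, 196, 306], [500, 290, 300], [495, 291, 311], [494, 295, 314]]
240 [[489, 195, 325], [492, 196, 321], [497, 196, 308], [506, 290, 302], [500, 290, 314], [495, 292, 325]]
260 [[497, 196, 334], [503, 196, 323], [671, 95, -1], [685, 365, 3], [688, 377, 0], [504, 290, 331]]
280 [[712, 67, -2], [712, 78, -1], [712, 90, 0], [728, 366, 0], [729, 377, 0], [730, 393, 0]]
300 [[472, 221, 405], [472, 222, 405], [472, 224, 406], [474, 264, 406], [475, 265, 406], [474, 267, 406]]
```

```bash
python3 - <<'E'
from h import *
env.movel([0.522,0.2955,0.075],feed=0.15)
jaws.let_go()
env.movel([0.522,0.2955,0.017],feed=0.06)
print(env.get_tool_pos(),env.get_contact_force())
jaws.clamp(); print(env.get_clock(),env.get_gripper_width(),env.get_grip_force(),env.get_contact_force())
env.pause(0.4); print(env.get_gripper_width(),env.get_grip_force(),env.get_contact_force(),env.get_tool_pos())
p=wrist('wz2')
E
```

```text
[0.52233889 0.29571425 0.01737337] [ 0.82249966  0.02289043 -0.74984349]
11.2667 0.039086132676062355 29.131431207060814 [ 0.69537454 -5.11657362  0.89464129]
0.03903606311379119 29.142926037311554 [ 0.05139154 -4.88120537  0.28363838] [0.52193853 0.29417195 0.01680046]
```

```bash
python3 - <<'E'
from h import *
jaws.let_go(); env.pause(0.2); print(env.get_gripper_width())
env.movel([0.522,0.2955,0.13],feed=0.25)
a=np.radians(-34.6); ex=np.array([np.cos(a),np.sin(a),0])
o=np.array([0.505,-0.2475,0])
env.move_to([*(o+0.03*ex)[:2],0.16],down(np.pi/2+a))
p=wrist('w_cal')
np.save('c_cal.npy',cloud(p)); np.save('m_cal.npy',masks_of(p,"callipers")[0]["mask"])
spots(p,["callipers","rest","pad_left","pad_right","tip_left","tip_right"])
print(env.get_clock(),env.get_tool_pos())
cv2.imwrite('pics/w_cal2.png',cv2.cvtColor(cv2.resize(p["frame"][0:240,106:406],(750,600),interpolation=cv2.INTER_CUBIC),cv2.COLOR_RGB2BGR))
E
```

```text
0.09405886801459094
callipers []
rest [([0.5021, -0.2473, 0.0028], 0.78), ([0.542, -0.3129, 0.0401], 0.67)]
pad_left [([0.5222, -0.2281, 0.0395], 0.84)]
pad_right [([0.4885, -0.2719, 0.0464], 0.56)]
tip_left [([0.5815, -0.2575, 0.041], 0.77)]
tip_right [([0.5448, -0.3126, 0.0402], 0.68)]
15.9 [ 0.52981141 -0.26429731  0.15998629]
```

View pics/w_cal2.png

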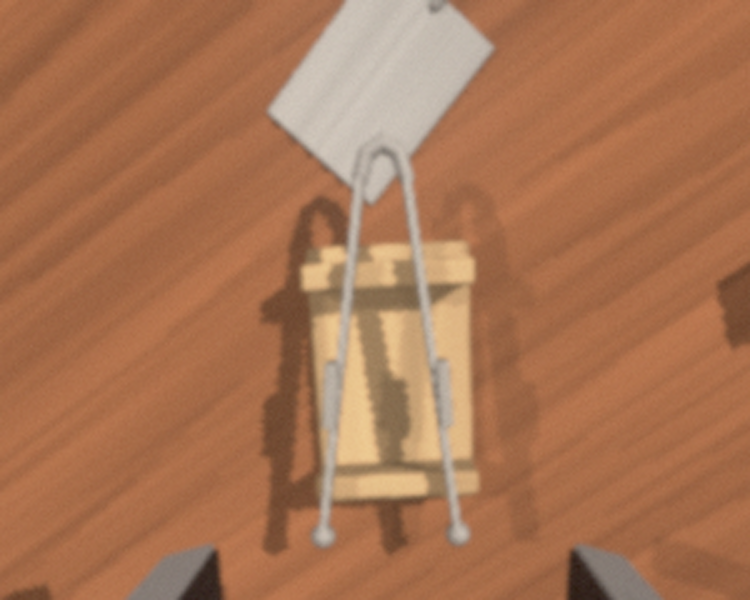

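```bash
python3 - <<'E'
import numpy as np
C=np.load('c_cal.npy'); M=np.load('m_cal.npy')
P=C[M]; print(len(P),np.percentile(P[:,2],[5,25,50,75,95]).round(4))
P=P[(P[:,2]>.037)&(P[:,2]<.062)]
a=np.radians(-34.6); 
for it in range(2):
    ex=np.array([np.cos(a),np.sin(a)]); ey=np.array([-ex[1],ex[0]])
    o=np.array([0.505,-0.2475]); x=(P[:,:2]-o)@ex*1000; y=(P[:,:2]-o)@ey*1000; z=P[:,2]*1000
    ym=np.median(y[(x<-85)]) ; mids=[]
    for x0 in range(-115,85,10):
        s=(x>=x0)&(x<x0+10)
        if s.sum()<6: continue
        yy=y[s]; m=(yy.min()+yy.max())/2; L=yy<m
        mids.append((x0+5,(np.median(yy[L])+np.median(yy[~L]))/2))
        if it: print(x0+5,s.sum(),'R',np.median(yy[L]).round(1),'L',np.median(yy[~L]).round(1),'mid',round(mids[-1][1],2),'w',(np.percentile(yy,98)-np.percentile(yy,2)).round(1),'z R/L',np.percentile(z[s][L],[50,95]).round(1),np.percentile(z[s][~L],[50,95]).round(1))
    k=np.polyfit(*np.array(mids).T,1); print('mid fit',k,'yaw',np.degrees(a))
    if it==0: a+=np.arctan(k[0])
print('x range',np.percentile(x,[.3,99.7]))
E
```

```text
1563 [0.0417 0.0451 0.0464 0.0474 0.05  ]
mid fit [0.019782   1.11757272] yaw -34.6
-110 48 R -1.1 L 4.2 mid 1.55 w 14.0 z R/L [43.4 44.6] [43.7 45.1]
-100 153 R -6.5 L 8.3 mid 0.89 w 22.4 z R/L [43.4 44.8] [43.5 44.9]
-90 99 R -8.9 L 11.3 mid 1.19 w 24.8 z R/L [45.8 47.3] [45.6 47.7]
-80 80 R -10.4 L 12.3 mid 0.97 w 27.0 z R/L [46.5 47.7] [46.4 47.8]
-70 77 R -12.6 L 14.3 mid 0.85 w 29.5 z R/L [46.3 47.6] [46.4 47.5]
-60 59 R -14.0 L 15.4 mid 0.66 w 31.8 z R/L [46.1 47.5] [46.6 47.7]
-50 56 R -14.6 L 16.4 mid 0.92 w 35.3 z R/L [46.8 47.7] [46.7 48.1]
-40 69 R -16.5 L 18.5 mid 1.02 w 38.7 z R/L [46.3 47.8] [46.  47.6]
-30 57 R -18.0 L 19.6 mid 0.81 w 40.3 z R/L [46.5 47.8] [47.1 48.3]
-20 44 R -19.0 L 20.7 mid 0.85 w 44.2 z R/L [46.6 48. ] [46.8 48.3]
-10 135 R -22.6 L 25.0 mid 1.17 w 55.3 z R/L [48.8 50.6] [49.  50.5]
0 129 R -23.9 L 26.1 mid 1.12 w 57.0 z R/L [49.  50.6] [49.  50.6]
10 122 R -25.3 L 27.2 mid 0.95 w 59.6 z R/L [49.2 50.4] [49.4 50.9]
20 52 R -24.8 L 27.5 mid 1.33 w 56.1 z R/L [46.3 47.2] [46.6 47.1]
30 58 R -26.4 L 28.1 mid 0.85 w 57.8 z R/L [46.2 47.2] [46.9 47.5]
40 61 R -27.9 L 29.8 mid 0.95 w 60.7 z R/L [46.2 47.2] [46.4 47.8]
50 58 R -28.6 L 31.1 mid 1.27 w 64.4 z R/L [46.3 47.5] [46.7 47.3]
60 59 R -30.2 L 32.4 mid 1.1 w 67.6 z R/L [46.8 47.4] [46.7 48. ]
70 113 R -31.7 L 33.7 mid 1.0 w 75.2 z R/L [45.6 47.1] [45.4 46.8]
mid fit [9.89631480e-05 1.02678427e+00] yaw -33.46672284174815
x range [-108.56041415   73.48477294]
```

```bash
cat >> h.py <<'E'
def padw(p):
    """outer widths of callipers per cloud, in tool x bins (mm): print x, width"""
    m=masks_of(p,"callipers")
    if not m: print('no mask'); return
    M=m[0]["mask"]; K=np.array(p["mtx"]); T=np.array(p["hand_eye"])
    v,u=np.nonzero(M); C=cloud(p)[M]; Rm=R.from_quat(p["q"]).as_matrix()
    L=(C-p["pos"])@Rm*1000  # tool coords
    out=[]
    for r in range(0,384):
        s=v==r
        if s.sum()<4 or np.ptp(u[s])<20: continue
        i=u[s].argmin(); j=u[s].argmax(); zz=C[s][:,2]; 
        out.append((r,u[s].max()-u[s].min()+1,np.median(L[s][:,0]),np.median(L[s][:,2]),np.ptp(L[s][:,1])))
    return np.array(out)
E
python3 - <<'E'
from h import *
# x offset from pad extents
C=np.load('c_cal.npy'); M=np.load('m_cal.npy'); P=C[M]; a=np.radians(-33.467)
ex=np.array([np.cos(a),np.sin(a)]); ey=np.array([-ex[1],ex[0]]); o=np.array([0.505,-0.2475])+ey*.00103
x=(P[:,:2]-o)@ex*1000; z=P[:,2]
s=(z>.0485)&(z<.052); print('pad top x',np.percentile(x[s],[3,97]),'tips',np.percentile(x,[.3,99.7]))
dx=np.percentile(x[s],[3,97]).mean(); o=o+ex*dx*1e-3; print('origin',o,dx)
np.save('o.npy',o)
q=down(a-np.pi/2); g=o-0.077*ex
print(env.solve_ik([*g,0.1],q))
env.move_to([*g,0.1],q)
env.movel([*g,0.025-0.036],feed=0.08)
print(env.get_tool_pos(),env.get_contact_force(),env.get_clock())
p=wrist('w_pre'); r=padw(p)
if r is not None: print(r[::4].round(1))
E
```

```text
pad top x [-13.73177215  14.1380668 ] tips [-108.55597085   73.58807679]
origin [ 0.50573747 -0.2467528 ] 0.2031473219885127
[-0.22716919  0.70891907  0.96348534  2.05526787 -0.82014299  0.81991466
 -0.92108564]
[ 0.44174501 -0.20448325 -0.01070395] [0.9636942  0.60874376 0.31357619] 19.5
[[  0.  135.  128.1 -57.3  63.8]
 [  4.  135.  126.5 -57.1  64.2]
 [  8.  133.  124.9 -56.9  63.1]
 [ 12.  131.  123.1 -56.9  62.8]
 [ 16.  131.  121.5 -56.9  63.7]
 [ 20.  129.  119.6 -57.2  62.2]
 [ 24.  127.  118.  -56.9  61.2]
 [ 28.  125.  116.3 -56.5  60.4]
 [ 32.  125.  114.4 -57.1  60.5]
 [ 36.  123.  112.7 -57.1  60. ]
 [ 40.  121.  110.9 -57.1  59.2]
 [ 44.  120.  109.1 -57.1  60.7]
 [ 48.  119.  107.4 -56.7  58.9]
 [ 52.  117.  105.4 -57.3  57.8]
 [ 56.  116.  103.7 -56.6  57.6]
 [ 60.  115.  101.8 -57.2  57. ]
 [ 64.  113.  100.  -56.9  56. ]
 [ 68.  112.   98.1 -57.   56.1]
 [ 72.  110.   96.3 -56.6  55.4]
 [ 76.  108.   94.3 -57.   54.7]
 [ 80.  107.   92.4 -57.1  53.9]
 [ 84.  120.   90.2 -59.9  59.6]
 [ 88.  119.   88.3 -59.4  59.7]
 [ 92.  118.   86.4 -59.5  59.1]
 [ 96.  117.   84.
[... 866 characters left out ...]
 35.7]
 [204.   63.   26.2 -57.   35.3]
 [208.   62.   23.9 -57.3  34.9]
 [212.   60.   21.5 -57.2  33.8]
 [216.   59.   18.9 -56.9  32.9]
 [220.   58.   16.5 -56.8  33. ]
 [224.   56.   14.1 -57.   31.8]
 [228.   55.   11.6 -57.   31.6]
 [232.   53.    9.2 -57.2  30.4]
 [236.   52.    6.6 -57.1  30. ]
 [240.   50.    4.  -57.   28.9]
 [244.   49.    1.5 -57.1  28.3]
 [248.   47.   -1.1 -57.1  27.2]
 [252.   46.   -3.7 -57.1  26.8]
 [256.   44.   -6.3 -57.1  25.7]
 [260.   44.   -9.2 -56.7  25.8]
 [264.   42.  -11.7 -56.9  24.6]
 [268.   43.  -14.6 -56.6  26.1]
 [272.   41.  -18.6 -54.5  24.9]
 [276.   37.  -21.6 -54.   22.4]
 [280.   35.  -24.7 -53.6  21.4]
 [284.   31.  -27.1 -54.2  18.9]]
```

View pics/w_pre.png

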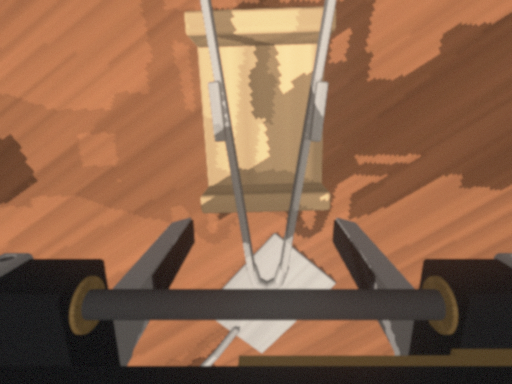

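```bash
cat >> h.py <<'E'
def measure(n=None):
    p=wrist(n); r=padw(p)
    x,w=r[:,2],r[:,4]
    pad=(r[:,3]<-58.3)&(x>62)&(x<90)
    px=np.mean(r[pad,1]) if pad.any() else 0
    arm=(x>2)&(x<56)
    k=np.polyfit(x[arm],w[arm],1)
    print('pad px',px.round(2),'pad w',(np.mean(w[pad])).round(2) if pad.any() else None,'x',x[pad].mean().round(1),'z',np.median(r[pad,3]).round(1),'arm slope',k.round(4), 'theta',((.2788-k[0])/2).round(4),'armz far/near',np.median(r[(x>95)&(x<125),3]).round(1),np.median(r[(x>5)&(x<50),3]).round(1))
    return p,r
E
python3 - <<'E'
from h import *
measure()
jaws.clamp(); print(env.get_gripper_width(),env.get_grip_force(),env.get_contact_force())
env.pause(.3); p,r=measure('w_post'); spots(p,["pad_left","pad_right"])
t=read_camera("side"); spots(t,["tip_left","tip_right"])
print(env.get_gripper_width(),env.get_grip_force(),env.get_clock())
E
```

```text
pad px 112.82 pad w 57.94 x 76.3 z -59.6 arm slope [ 0.2651 28.0652] theta 0.0069 armz far/near -56.9 -57.0
0.02625003598171367 29.89256506873062 [-1.21786424  0.45498764 -0.10484308]
pad px 89.74 pad w 45.45 x 76.8 z -60.0 arm slope [ 0.1534 25.4679] theta 0.0627 armz far/near -57.3 -57.4
pad_left [([0.5198, -0.2326, 0.0387], 0.8)]
pad_right [([0.4941, -0.2663, 0.0451], 0.7)]
tip_left [([0.5739, -0.2679, 0.0404], 0.8)]
tip_right [([0.7186, -0.3575, 0.0001], 0.62), ([0.5506, -0.3067, 0.0386], 0.61)]
0.0263713636988495 29.895940076967236 21.4083
```

```bash
python3 - <<'E'
from h import *
a=np.radians(-33.467); ex=np.array([np.cos(a),np.sin(a),0])
t=np.array(env.get_tool_pos())
o=np.load('o.npy'); g=o-0.077*ex[:2]
jaws.let_go(); measure()
env.movel([*(g+.0022*ex[:2]),-0.011],feed=0.02)
measure()
jaws.clamp(); env.pause(.3); measure(); measure()
t=read_camera("side"); spots(t,["tip_left","tip_right"])
print(env.get_gripper_width(),env.get_grip_force(),env.get_clock())
E
```

```text
pad px 113.44 pad w 58.23 x 76.5 z -60.0 arm slope [ 0.2617 29.2284] theta 0.0086 armz far/near -57.2 -57.3
pad px 113.67 pad w 58.0 x 76.0 z -59.8 arm slope [ 0.2868 28.2903] theta -0.004 armz far/near -57.2 -57.3
pad px 87.39 pad w 48.06 x 76.3 z -60.0 arm slope [ 0.222  24.8275] theta 0.0284 armz far/near -57.3 -57.3
pad px 87.29 pad w 47.34 x 76.3 z -59.9 arm slope [ 0.2734 24.7971] theta 0.0027 armz far/near -57.2 -57.2
tip_left [([0.5759, -0.2701, 0.0415], 0.64)]
tip_right [([0.5513, -0.3042, 0.0388], 0.7)]
0.02602398087976523 29.91013404680416 24.7
```

```bash
cat >> h.py <<'E'
def gap(N=3,n=None):
    """pad width via pixel widths of the pad rows, gap via 1.74"""
    W=[];X=[]
    for i in range(N):
        p=wrist(n if i==0 else None); M=masks_of(p,"callipers")[0]["mask"]; C=cloud(p); K=np.array(p["mtx"])
        L=(C-p["pos"])@R.from_quat(p["q"]).as_matrix()*1000
        top=M&(L[...,2]<-58.4)&(L[...,2]>-62)&(L[...,0]>55)&(L[...,0]<95)
        rows=np.nonzero(top.any(1))[0]; lo,hi=np.percentile(rows,[20,80])
        for r in range(int(lo),int(hi)+1):
            c=np.nonzero(M[r])[0]; d=np.median(p["depth"][r][top[r]]) if top[r].any() else np.nan
            W.append((c.max()-c.min())*d/K[0,0]*1000)
        X.append([L[...,0][top].min(),L[...,0][top].max()])
    w=np.nanmedian(W); X=np.mean(X,0); print('pad w',w.round(2),'gap est',(66-(58-w)*1.79).round(2),'pad x',X.round(1),X.mean().round(1))
    return w
E
python3 - <<'E'
from h import *
a=np.radians(-33.467); ex=np.array([np.cos(a),np.sin(a),0]); o=np.load('o.npy'); g=o-0.077*ex[:2]
f=lambda: print('tool x along',((np.array(env.get_tool_pos())[:2]-g)@ex[:2]*1000).round(2),env.get_tool_pos())
f(); gap()
jaws.let_go(); env.pause(.2); gap(2)
env.movel([*(g+.0035*ex[:2]),-0.011],feed=0.02); env.pause(.2)
f(); gap(2)
jaws.clamp(); env.pause(.3); f(); gap()
t=read_camera("side"); spots(t,["tip_left","tip_right"])
print(env.get_gripper_width(),env.get_grip_force(),env.get_clock())
E
```

```text
tool x along 2.16 [ 0.44332081 -0.20546733 -0.01100425]
pad w 44.1 gap est 41.12 pad x [55.6 95. ] 75.3
pad w 57.61 gap est 65.3 pad x [55.5 94.5] 75.0
tool x along 3.46 [ 0.44438705 -0.20621209 -0.01099602]
pad w 57.99 gap est 65.97 pad x [56.2 94.3] 75.3
tool x along 3.49 [ 0.44442826 -0.20620068 -0.01100224]
pad w 42.65 gap est 38.53 pad x [56.3 94.4] 75.4
tip_left [([0.5739, -0.2702, 0.0369], 0.66)]
tip_right [([0.553, -0.3025, 0.0397], 0.79)]
0.026564480459468742 29.91699630394578 28.9833
```

```bash
python3 - <<'E'
from h import *
a=np.radians(-33.467); ex=np.array([np.cos(a),np.sin(a),0]); o=np.load('o.npy'); g=o-0.077*ex[:2]
f=lambda: print('tool x along',((np.array(env.get_tool_pos())[:2]-g)@ex[:2]*1000).round(2))
jaws.let_go()
env.movel([*(g+.00295*ex[:2]),-0.011],feed=0.02); env.pause(.2)
f(); jaws.clamp(); env.pause(.3); gap()
t=read_camera("side"); spots(t,["tip_left","tip_right"])
tp=np.array(env.get_tool_pos()); env.movel([tp[0],tp[1],0.07],feed=0.06)
env.pause(.2); gap(); measure('w_lift')
t=read_camera("side"); spots(t,["tip_left","tip_right"])
print(env.get_tool_pos(),env.get_gripper_width(),env.get_grip_force(),env.get_contact_force(),env.get_clock())
E
```

```text
tool x along 2.97
pad w 43.21 gap est 39.52 pad x [55.6 94.9] 75.2
tip_left [([0.5767, -0.2718, 0.0406], 0.57), ([0.5218, 0.2592, 0.0612], 0.32)]
tip_right [([0.5551, -0.3066, 0.038], 0.61)]
pad w 43.02 gap est 39.18 pad x [59.7 89.8] 74.8
pad px 83.09 pad w 44.64 x 72.4 z -58.4 arm slope [ 0.1545 24.8651] theta 0.0622 armz far/near -54.6 -56.7
tip_left [([0.5723, -0.2724, 0.1134], 0.54)]
tip_right [([0.5517, -0.3019, 0.1148], 0.69), ([0.5045, -0.2402, 0.0007], 0.26)]
[ 0.44400901 -0.20590485  0.07001001] 0.026096135691715084 29.919865862466395 [-0.02257832 -0.32643299 -1.23083795] 34.6167
```

```bash
python3 - <<'E'
from h import *
a=np.radians(-21.8); ex=np.array([np.cos(a),np.sin(a)]); m=np.array([.5866,-.0164])
t=m-(0.146-0.05)*ex
env.move_to([*t,0.07],down(a-np.pi/2)); env.pause(.3)
p=wrist('w_stud'); spots(p,["stud_a","gauge"])
np.savez('stud.npz',C=cloud(p),pos=p["pos"],q=p["q"],M=masks_of(p,"callipers")[0]["mask"],d=p["depth"])
gap(2); measure()
print(env.get_clock(),env.get_tool_pos())
cv2.imwrite('pics/w_stud2.png',cv2.cvtColor(cv2.resize(p["frame"][0:240,106:406],(750,600),interpolation=cv2.INTER_CUBIC),cv2.COLOR_RGB2BGR))
E
```

```text
stud_a [([0.5919, 0.0008, 0.0549], 0.94), ([0.5818, -0.0354, 0.0505], 0.64)]
gauge [([0.407, 0.0591, -0.0002], 0.75), ([0.5446, 0.2498, 0.0008], 0.54)]Traceback (most recent call last):
  File "<stdin>", line 7, in <module>
  File "h.py", line 49, in gap
    p=wrist(n if i==0 else None); M=masks_of(p,"callipers")[0]["mask"]; C=cloud(p); K=np.array(p["mtx"])
                                    ~~~~~~~~~~~~~~~~~~~~~~~^^^
IndexError: list index out of range
```

```bash
python3 - <<'E'
import cv2
a=cv2.imread('pics/w_stud.png'); cv2.imwrite('pics/w_stud2.png',cv2.resize(a[0:240,106:406],(750,600),interpolation=cv2.INTER_CUBIC))
E
```

```text
(no output)
```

View pics/w_stud2.png

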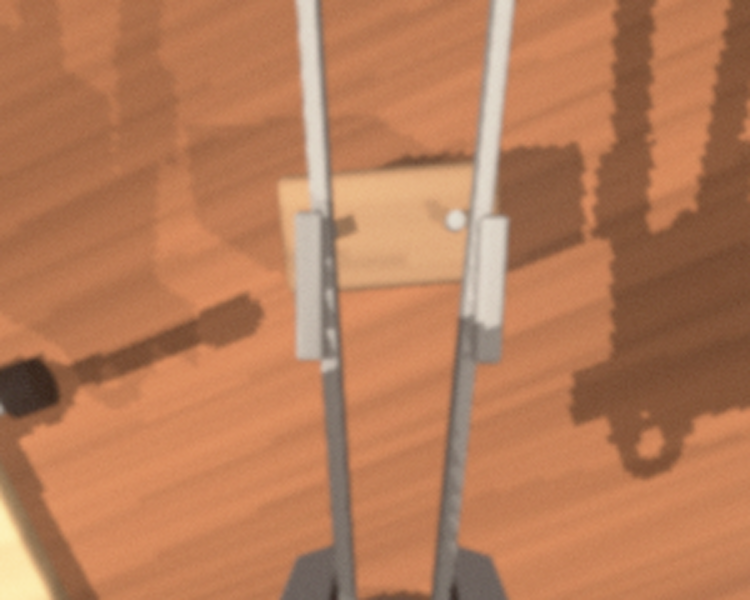

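```bash
python3 - <<'E'
from h import *
D=np.load('stud.npz'); C=D['C']; pos=D['pos']; Rm=R.from_quat(D['q']).as_matrix()
B=np.zeros((384,512),bool); B[50:130,200:320]=1
s=B&(C[...,2]>.041)&(C[...,2]<.049); P=C[s][:,:2].astype(np.float32)
rect=cv2.minAreaRect(P*1000); print('block',len(P),rect, C[s][:,2].mean())
st=np.zeros_like(B); st[83:93,283:293]=1; S=C[st&(C[...,2]>.0505)&(C[...,2]<.06)]; print('stud vis',S.mean(0) if len(S) else None,len(S))
# callipers in tool coords
L=(C-pos)@Rm*1000; z=L[...,2]
c=(z<-45)&(z>-66)&(L[...,0]>10)&(np.abs(L[...,1])<40); T=L[c]
m=[]
for x0 in range(10,130,10):
    q=T[(T[:,0]>=x0)&(T[:,0]<x0+10)]
    if len(q)<8: continue
    l=q[q[:,1]<0];r=q[q[:,1]>0]
    m.append((x0+5,np.median(l[:,1]),np.median(r[:,1]),np.median(l[:,2]),np.median(r[:,2])))
m=np.array(m); print(m.round(1)); mid=(m[:,1]+m[:,2])/2; print('mid fit',np.polyfit(m[:,0],mid,1))
pd=T[(T[:,2]<np.interp(T[:,0],m[:,0],m[:,3])-1.8)]; 
print('tool pos',pos, 'tool x dir deg',np.degrees(np.arctan2(Rm[1,0],Rm[0,0])),env.get_clock())
E
```

```text
block 2814 ((586.1561889648438, -15.248233795166016), (69.95673370361328, 35.996376037597656), 72.11003875732422) 0.044437502015437814
stud vis [ 0.58009501 -0.0342306   0.05240041] 52
[[ 15.  -13.3  10.5 -57.1 -57.1]
 [ 25.  -13.6  11.4 -56.7 -56.7]
 [ 35.  -13.9  11.9 -56.6 -56.5]
 [ 45.  -14.4  12.7 -56.2 -56.2]
 [ 55.  -14.8  13.7 -56.1 -56.1]
 [ 65.  -17.1  16.7 -58.3 -58.3]
 [ 75.  -17.4  17.1 -58.1 -58.3]
 [ 85.  -17.6  17.6 -58.  -58. ]
 [ 95.  -16.6  16.9 -55.1 -54.9]
 [105.  -16.9  17.7 -54.7 -54.7]
 [115.  -17.5  18.5 -54.6 -54.5]
 [125.  -17.9  19.3 -54.3 -54.2]]
mid fit [ 0.01894244 -1.60672462]
tool pos [0.49748634 0.01795214 0.07011474] tool x dir deg -21.937785487696463 36.2417
```

```bash
cat > place.py <<'E'
from h import *
import sys
yaw=np.radians(-17.9); c=np.array([.58615,-.01525])
X=np.array([1,.0189,.0262]);X/=np.linalg.norm(X)
Z=np.array([0,0,-1.]);Z-=X*(Z@X);Z/=np.linalg.norm(Z); Y=np.cross(Z,X)
Rm=R.from_euler('z',yaw).as_matrix()@np.c_[X,Y,Z].T; q=R.from_matrix(Rm).as_quat()
tip=np.array([.1446,.00116,-.0482])
def go(h,off=(0,0)): return np.array([c[0]+off[0],c[1]+off[1],h])-Rm@tip
E
python3 - <<'E'
from place import *
print(go(.074),q,env.get_eef_rot())
env.movel(go(.115),ori=q,feed=0.08)
env.movel(go(.075),feed=0.05); env.pause(.3)
p=wrist(); C=cloud(p); L=(C-p["pos"])@Rm*1000
z=L[...,2]; T=L[(z<-45)&(z>-66)&(L[...,0]>10)&(np.abs(L[...,1])<40)]
for x0 in (25,35,45,95,105,115,125):
    s=T[(T[:,0]>=x0-5)&(T[:,0]<x0+5)]; print(x0,np.round([np.median(s[s[:,1]<0][:,1]),np.median(s[s[:,1]>0][:,1]),np.median(s[:,2])],1))
for cam in ("side","top"):
    t=read_camera(cam); save(t,cam+'9'); spots(t,["tip_left","tip_right","stud_a"])
print(env.get_tool_pos(),env.get_contact_force(),env.get_grip_force(),env.get_clock())
a=cv2.imread('pics/side9.png')[140:250,200:340]; b=cv2.imread('pics/top9.png')[160:240,220:320]
cv2.imwrite('pics/fin.png',np.hstack([cv2.resize(a,(420,330),interpolation=2),cv2.resize(b,(375,330),interpolation=2)]))
E
```

```text
[0.44931806 0.02729285 0.02203009] [ 0.98916553 -0.14621931  0.01291504  0.00215924] [ 9.81968657e-01 -1.89043791e-01 -3.54623038e-05  1.22636521e-05]
25 [-13.2  11.4 -56.8]
35 [-14.   11.9 -56.6]
45 [-14.3  12.8 -56.3]
95 [-16.5  16.8 -55.1]
105 [-16.9  17.7 -54.9]
115 [-17.5  18.5 -54.6]
125 [-17.9  19.3 -54.3]
tip_left [([0.3632, 0.2103, -0.0013], 0.69), ([0.5905, 0.0021, 0.071], 0.49)]
tip_right [([0.5809, -0.0355, 0.0763], 0.7)]
stud_a [([0.5787, -0.0369, 0.0542], 0.91), ([0.5911, 0.0005, 0.0521], 0.89)]
tip_left [([0.5901, 0.0042, 0.0759], 0.43)]
tip_right [([0.5807, -0.0345, 0.0741], 0.61)]
stud_a [([0.5779, -0.0359, 0.0539], 0.7), ([0.5931, 0.001, 0.051], 0.49)]
[0.44933174 0.02729238 0.02303896] [ 0.23920306  0.38121031 -1.24354337] 29.920882747974247 38.7083
```

View pics/fin.png

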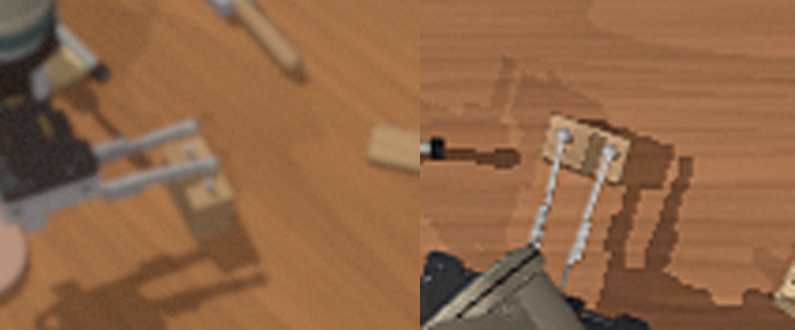

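```bash
python3 - <<'E'
from h import *
env.pause(3); print(env.get_contact_force(),env.get_grip_force(),env.get_clock()); print(env.finish_job())
E
```

```text
[-0.01874409  0.23096133 -0.52691708] 29.92095881374553 41.7083
the job is handed in; nothing more can be done
None
```

The trigger was squeezed fully home and released. The callipers were then held level over the studs, tips about 40 mm apart by camera (roughly ±1–2 mm) and 15 mm clear, for over 3 s, and I handed the job in at 41.7 s still holding them. The fixed 30 N grip meant gripping the arms near the hinge instead of the pads. The real fingertips sit about 36 mm short of the stated TCP, so my first trigger squeeze closed on nothing above the grip.

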